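# Roll the rolling pin into its rest

### The arm

A 7-joint arm with a two-finger parallel gripper is mounted at the origin on the work surface. World frame = base frame: x ahead of the robot, y to its left, z up, the work surface at z = 0. Lengths are in mm, angles in rad, forces in N, time in s.
With the tool pointing down it reaches from about 400 to 900 mm from the base axis. Payload 5.6 kg.
Tool frame: the origin (TCP) lies midway between the tips of the shut fingers; the grasp point (between the pads) lies 19 mm behind it; x points along the fingers, y is the direction in which the jaws open and shut, and the axes are right-handed (so a half turn about x gives the same grasp; the last joint's range is limited). The gripper opens to 92 mm and grips with 3 to 60 N. Pads are 20 mm wide; open, the fingers measure 128 mm over their backs; the gripper's body (75 mm by 189 mm) begins 69 mm behind the grasp point.
Start: joints at [1.269, 0.468, -0.012, 1.603, 0.006, 1.071, -0.056], TCP at [166.306, -628.372, 214.592] pointing down, gripper open.
Joint ranges: [-2.53, 2.53], [-0.31, 2.02], [-1.57, 1.55], [0.28, 2.44], [-1.29, 4.43], [0.15, 1.84], [-2.92, 2.92]. Speed limits (rad/s): [2.57, 2.57, 3.14, 3.14, 3.14, 3.14, 3.14].

### API

Orientations are given as a rotation vector (axis times angle).
In Python, from cell import robot, grip, kin, viewer gives the robot as it stands. Calls block until the motion is done:
- robot.movep(position, orientation): joint-space move of the TCP to a pose.
- robot.servo_line(position, feed=150, rotation=None): straight line of the TCP; rotation=None keeps the orientation; feed is the mean speed in mm/s.
- robot.goto_joints(angles): joint-space move.
- grip(opening, newtons=None): opening from 0.0 (shut) to 1.0 (fully open); newtons is the grip in N (None keeps the last); returns when the fingers have stopped.
- robot.hold(seconds).
- kin.ik(position, orientation): joint angles nearest the present ones, or None.
- robot.observe(): the state.
- viewer.read_camera(name): name is "scene" or "top" or "wrist"; returns the picture (480x640x3 uint8, red, green, blue); there is no depth.
- viewer.camera_info(name): a dict with "camera_matrix" (3x3 intrinsics, pixels), "k1" (the pictures are not rectified: a ray, as slopes to the right and down, at radius r is drawn at 1 + k1 r^2 times it, then the intrinsics apply), "R" (3x3) and "t" (3): a world point X has camera coordinates R X + t. Camera axes: x right, y down, z forward; pixel columns grow to the right and rows downward; lengths in mm; the calibration is good to about 2 mm. A picture is of the moment at which its call begins: read the wrist's pose just before it. camera_info takes no time and is no camera call; for the wrist camera it gives the pose at the moment of the call.
A pose or a line that the arm cannot do raises robot.IKError and nothing moves.
- robot.job_done(): hands the job in, once; it reports no verdict.
Trained networks look in the newest picture that a camera, given by its name, has taken for a name from the list of things; names that differ only in an ending like _2 or _b are one class to them, and where a whole thing is asked for, a point or a joint stands for the part that bears it (a point fixed in the world has none). Each returns a list of dicts, best first, with "confidence" (0 to 1); they miss things now and then, are a little off and sometimes report something else, mostly with a low value. They report only what shows in the picture. A call takes as long as a camera call.
- viewer.silhouettes(name, camera): "mask" (480x640 bool, what is visible of it).
- viewer.pinpoint(name, camera): "at" ([x, y, z] in mm, in the coordinates of the camera as it stood for that picture, good to about 4 mm: a listed point, or the origin of a listed thing).
The state is a dict: "t": time; "joints": joint angles; "joint_velocities": joint speeds; "joint_torque": joint torques, N m; "tcp_pos": TCP position; "tcp_rot": TCP orientation; "contact_force": force on the tool from outside, world axes, zero at the start; "wrist_torque": the same for the moment, N m; "grip_width": opening from 0.0 (shut) to 1.0 (fully open).
Only numpy, scipy, OpenCV 4.12 (cv2) and the standard library are available. Lean on these libraries where they do the work, as an engineer would, in place of code of your own. Each camera call takes 0.05 s, during which the arm holds its last target.

### The job

Put the rolling pin away: with the fingers against its side, gently roll it along the counter and up the sloping fronts of the dark wooden rest until it drops into the V notches of both bearers, and nudge it endways so that it lies centred on the rest. Only push it: never grip it, lift it or carry it, and leave the other things on the counter where they are.

Things in the scene. Friction and masses are not known exactly. Their poses are not given: they have to be found in the camera images.
- pin: One-piece rolling pin lying on the counter: pale wooden barrel, smooth and lacquered, 48 mm in diameter and 200 mm long, at each end a red handle 60 mm long and about 24 mm thick (320 mm over all), about 0.3 kg. Origin: on its axis, half way along. Its y axis runs along the pin; x and z turn with it as it rolls (start: z up). It rolls easily but stops within a few mm when no longer pushed.
- rest: Dark wooden rolling-pin rest, fixed to the counter beyond the pin as seen from the robot: two notched bearers, each 22 mm wide, at y = -52 and +52 mm, joined by a 3 mm thick slat under the notches and a back rail (18 mm high, at x = +42 mm). Origin: on the counter, midway between the bearers, below the bottom line of the notches; x points away from the robot, y along the notches.
- rest_crest (a point): Near crest of the rest, midway between the bearers: x = -17 mm, 13 mm high in the rest's frame. Each bearer's straight front slope rises to it from the counter at x = -90 mm; the pin is rolled up it.
- rest_seat (a point): Where the middle of the seated pin's axis belongs: x = 0, y = 0, 31 mm above the counter. Below it each bearer has a V of two 30-degree flanks, down from the near crest to x = 0 (3 mm high) and up to the far crest at x = +35 mm (23 mm high); flat to x = +49 mm. A seated pin slides endways at 1 to 2 N.
- spice_red: Bystander: small upright spice jar with brick-red contents and black cap, 42 mm across, 85 mm tall; leave alone. Origin: centre of its underside.
- spice_green: Bystander: small upright spice jar with green contents and black cap, 42 mm across, 85 mm tall; leave alone. Origin: centre of its underside.
- mug: Bystander: blue mug, 76 mm across, 85 mm tall; leave alone. Origin: centre of its underside.
- cutter: Bystander: open steel ring biscuit cutter, 68 mm across, 30 mm tall; leave alone. Origin: centre of its underside.
- tin: Bystander: aluminium baking-powder tin, 68 mm across, 65 mm tall; leave alone. Origin: centre of its underside.
- bowl: Bystander: white bowl, 124 mm across, 60 mm tall; leave alone. Origin: centre of its underside.
- spoon: Bystander: wooden spoon lying flat, 240 mm long; leave alone. Origin: middle of its length, on the counter.

How it is judged:
By the outcome, as a careful person would: the job done as asked, in the order asked, and still so for the second after the job is handed in, with the robot touching nothing.
It also fails if it takes over 48 s, if anything falls off the work surface, if the arm or the gripper's body presses on something with over 40 N, if the wrist force passes 120 N, or if a joint passes its speed limit or range.

## Working session

There is one attempt and no reset: what is moved stays moved. The work goes in short steps, each a Python script; the robot and the scene stay as the last script left them, time stands still between calls to the robot, and variables do not carry over. Pictures are saved under pics/ and viewed, and the job is handed in when it is done.

```bash
ls; mkdir -p pics; cat > h.py <<'E'
import numpy as np, cv2
from cell import robot, grip, kin, viewer
def shot(cam,name):
    im=viewer.read_camera(cam); cv2.imwrite(f'pics/{name}.png',im[:,:,::-1]); return im
def toworld(p,cam):
    i=viewer.camera_info(cam); return np.array(i['R']).T@(np.array(p)-np.array(i['t']))
def proj(X,cam):
    i=viewer.camera_info(cam); c=np.array(i['R'])@np.array(X,float)+np.array(i['t']); s=c[:2]/c[2]; s=s*(1+i['k1']*(s@s)); return (np.array(i['camera_matrix'])@np.r_[s,1])[:2]
def ray(px,cam,z):
    i=viewer.camera_info(cam);K=np.array(i['camera_matrix']);d=(np.linalg.inv(K)@np.r_[px,1])[:2];s=d.copy()
    for _ in range(20): s=d/(1+i['k1']*(s@s))
    R=np.array(i['R']);o=-R.T@np.array(i['t']);v=R.T@np.r_[s,1]; return o+v*(z-o[2])/v[2]
E
python3 - <<'E'
from h import *
s=robot.observe();print(s['t'],s['tcp_pos'],s['tcp_rot'],s['contact_force'])
for c in ['scene','top']:
    shot(c,c+'0')
    for n in ['pin','rest','rest_crest','rest_seat','spice_red','spice_green','mug','cutter','tin','bowl','spoon']:
        for d in viewer.pinpoint(n,c)[:2]:
            print(c,n,round(d['confidence'],2),toworld(d['at'],c).round(1))
print(robot.observe()['t'])
E
```

```text
pics
0.0 [ 166.10838167 -627.81912094  213.64168848] [ 2.08381409  0.27294411 -2.08462154] [-0.25974583 -0.02027643 -0.1451394 ]
scene pin 0.85 [483.8  28.5  22.7]
scene rest 0.91 [621.8  23.   -1. ]
scene rest_crest 0.78 [606.2  25.2  14.1]
scene rest_seat 0.61 [625.2  26.5  32.2]
scene rest_seat 0.43 [622.2  23.   -1.8]
scene spice_red 0.57 [738.7  32.   -2.9]
scene spice_green 0.77 [740.8 178.4   2.2]
scene mug 0.92 [741.2 -99.2   1.2]
scene cutter 0.94 [486.8 308.3   1.4]
scene tin 0.92 [ 5.674e+02  3.976e+02 -5.000e-01]
scene bowl 0.82 [ 6.128e+02 -3.228e+02 -4.000e-01]
scene spoon 0.79 [ 4.126e+02 -3.235e+02  3.000e-01]
top pin 0.79 [480.8  24.5  21.2]
top pin 0.31 [741.8 173.    2.9]
top rest 0.84 [625.6  19.5  -6.5]
top rest_crest 0.98 [605.   22.8  18.5]
top rest_seat 0.96 [621.5  26.2  33.1]
top spice_red 0.85 [743.   32.7   2.3]
top spice_green 0.81 [740.2 173.    1.6]
top mug 0.67 [747.5 -96.2   1. ]
top mug 0.33 [626.4  21.   -6. ]
top cutter 0.72 [483.8 312.5  -4.3]
top tin 0.77 [5.681e+02 3.927e+02 1.000e-01]
top bowl 0.71 [ 604.1 -330.1    1.9]
top spoon 0.59 [ 4.138e+02 -3.231e+02 -1.000e-01]
1.2
```

View pics/scene0.png

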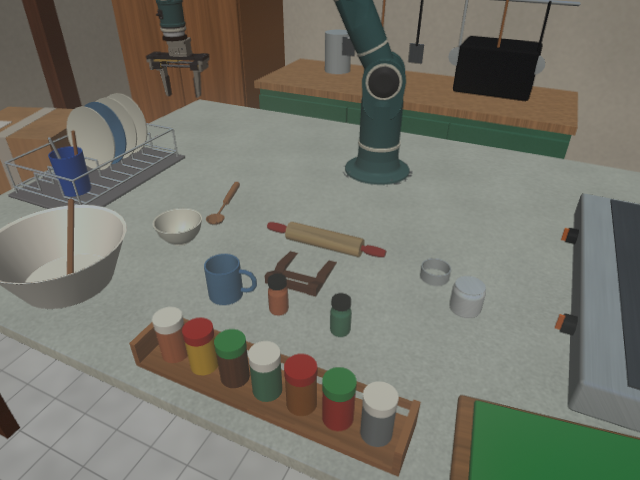

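View pics/top0.png

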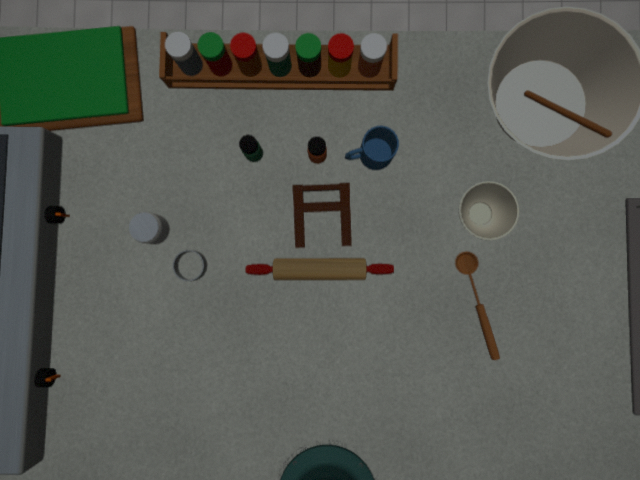

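The top view shows the pin at about (320,269), spanning columns 246–394. The rest is beyond it, with bearers at columns ~298 and ~347 and rows 183–247, slightly yawed. I'll measure both axes more exactly.

```bash
python3 - <<'E'
from h import *
im=cv2.imread('pics/top0.png')
cv2.imwrite('pics/crop.png',cv2.resize(im[170:290,235:405],None,fx=4.7,fy=4.7,interpolation=cv2.INTER_CUBIC)[:, :800])
hsv=cv2.cvtColor(im,cv2.COLOR_BGR2HSV).astype(int)
sub=np.zeros(im.shape[:2],bool);sub[255:285,240:400]=1
print(hsv[269,[258,300,320,340,380]],hsv[220,[299,320,346]],hsv[285,320])
pin=sub&(hsv[...,1]>60)
ys,xs=np.nonzero(pin)
P=np.array([ray((x,y),'top',24.) for x,y in zip(xs,ys)])[:,:2]
c=P.mean(0);u,s,v=np.linalg.svd(P-c);d=v[0]*np.sign(v[0][1]);t=(P-c)@d
red=pin&((hsv[...,0]<6)|(hsv[...,0]>172));b=pin&~red
print('pin c',c,'mid',c+d*(t.max()+t.min())/2,'len',np.ptp(t),'yaw deg',np.degrees(np.arctan2(-d[0],d[1])))
sub[:]=0;sub[178:250,285:360]=1
r=sub&(hsv[...,1]>80)
# bearer left/right midlines per row
for lo,hi in ((285,312),(330,360)):
    q=[]
    for y in list(range(192,199))+list(range(214,243)):
        xx=np.nonzero(r[y,lo:hi])[0]
        q.append((*ray((lo+xx.mean(),y),'top',8.)[:2],len(xx)))
    q=np.array(q);f=np.polyfit(q[:,0],q[:,1],1);print('bearer slope deg',np.degrees(np.arctan(f[0])),'y at 622',np.polyval(f,622),q[:,2].mean())
for y in range(180,250,1): pass
ys,xs=np.nonzero(r);print(ys.min(),ys.max())
for row in (183,246): print(ray((320,row),'top',5))
# rear/front edges
for x in range(300,350,6):
    rr=np.nonzero(r[178:196,x])[0]; 
    if len(rr): print(x,rr.min()+178,rr.max()+178, end=' | ')
for x in range(310,342,6):
    rr=np.nonzero(r[197:225,x])[0]
    if len(rr): print(x,'slat',rr.min()+197,rr.max()+197,ray((x,rr.mean()+197),'top',3)[:2].round(1))
print(viewer.camera_info('top')['t'],viewer.camera_info('top')['R'])
E
```

```text
[[  1 245  76]
 [ 20 123  89]
 [ 19 116  92]
 [ 19 114  94]
 [  2 229  79]] [[  8 166  46]
 [ 48  12 108]
 [ 12 161  46]] [ 45  15 102]
pin c [482.21055713  24.59487391] mid [482.19564776  25.36687635] len 321.15093554416796 yaw deg 1.1063920499120483
bearer slope deg 3.125909589987352 y at 622 74.00685435768236 9.222222222222221
bearer slope deg 2.913218766360616 y at 622 -30.080658164254057 9.222222222222221
183 246
[673.34283133  25.9371666    5.        ]
[532.13524412  23.71004629   5.        ]
300 185 195 | 306 186 190 | 312 185 190 | 318 185 189 | 324 185 189 | 330 185 189 | 336 185 188 | 342 183 195 | 348 183 195 | 310 slat 203 211 [619.2  47.5]
316 slat 203 210 [620.5  34.1]
322 slat 202 210 [621.8  20.7]
328 slat 202 210 [622.    7.3]
334 slat 202 210 [622.2  -6.2]
340 slat 197 210 [627.2 -19.5]
[ 22.88572636 551.53692591 956.46957629] [[ 0.01624522 -0.99966537 -0.02013074]
 [-0.9978531  -0.01493166 -0.0637671 ]
 [ 0.06344517  0.02112343 -0.99776175]]
```

View pics/crop.png

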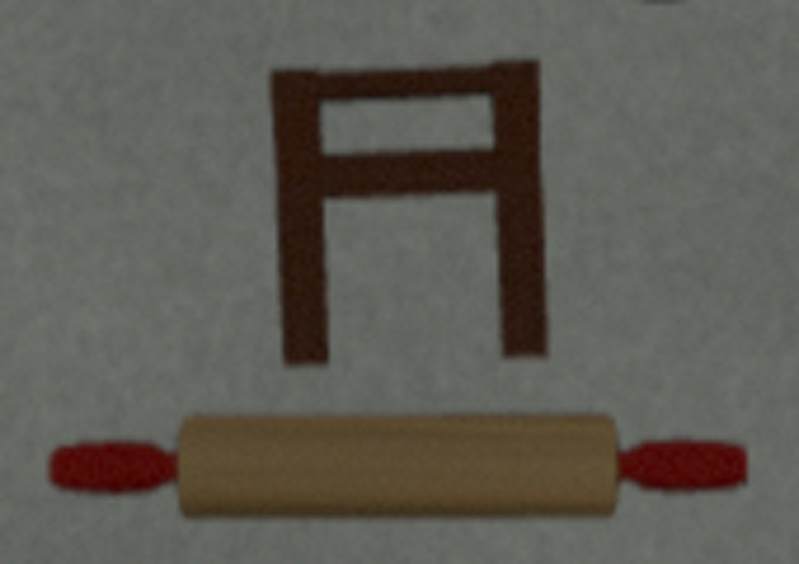

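The rest's origin is at about (622, 22) with a yaw of +3.0°. Slat, front edge and bearer spacing (104 mm) all agree. The pin's middle is at (482, 25), yaw 1.1°, with a measured length of 321 mm against the 320 given. Next I'll line both open fingers up with the rest, behind the pin.

```bash
cat >> h.py <<'E'
from scipy.spatial.transform import Rotation as Ro
YAW=np.radians(3.0);O=np.array([622.,22.,0])
ex=np.array([np.cos(YAW),np.sin(YAW),0]);ey=np.array([-np.sin(YAW),np.cos(YAW),0])
def W(x,y,z): return O+x*ex+y*ey+np.array([0,0,z])
def rot(s=1,yaw=YAW):
    x=np.array([0,0,-1.]);y=s*np.array([-np.sin(yaw),np.cos(yaw),0]);return Ro.from_matrix(np.c_[x,y,np.cross(x,y)]).as_rotvec()
def st():
    s=robot.observe();print('t %.2f'%s['t'],np.round(s['tcp_pos'],1),'F',np.round(s['contact_force'],2),'w %.3f'%s['grip_width']);return s
E
python3 - <<'E'
from h import *
q0=np.array(robot.observe()['joints'])
best=None
for s in (1,-1):
    q=kin.ik(W(-202,10,120),rot(s)); print(s,None if q is None else np.round(q,2))
    if q is not None and (best is None or abs(q-q0).max()<best[0]): best=(abs(q-q0).max(),s)
s=best[1];print('s',s)
robot.movep(W(-202,10,120),rot(s));st()
robot.servo_line(W(-202,10,17),feed=120);st()
shot('top','top1');shot('wrist','wrist1');shot('scene','scene1')
E
```

```text
1 [ 0.85  0.52 -1.17  2.17  0.64  0.87  0.9 ]
-1 [ 0.49  0.32 -0.71  2.19  0.3   0.74 -1.93]
s 1
t 3.70 [420.   20.7 119.9] F [0.86 0.59 0.92] w 1.003
t 4.71 [420.1  21.5  17.4] F [ 0.58 -0.21  0.81] w 1.003
```

View pics/wrist1.png

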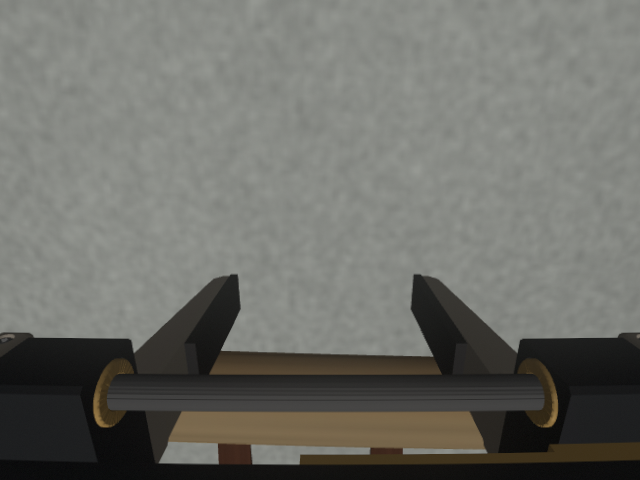

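View pics/scene1.png

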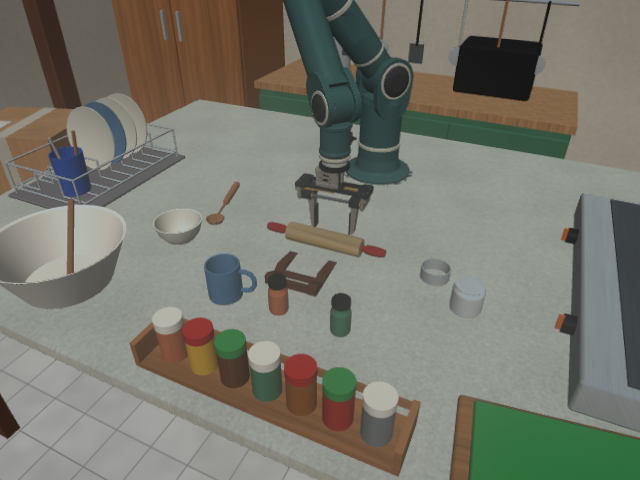

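The fingers are down behind the pin, at about (310–355, 215) in the scene view, and clear of everything else. Now the push.

```bash
python3 - <<'E'
from h import *
robot.servo_line(W(-176,10,17),feed=50);st()
robot.servo_line(W(-125,10,17),feed=40);st()
robot.servo_line(W(-62,10,24),feed=35);st()
shot('top','top2');shot('scene','scene2')
E
```

```text
t 5.53 [445.5  22.9  16.9] F [-0.6   0.55 -0.56] w 1.003
t 6.95 [496.5  25.4  17. ] F [-0.5   0.27 -0.43] w 1.001
t 8.91 [559.5  28.7  24. ] F [-1.59  0.01  0.97] w 0.999
```

View pics/scene2.png

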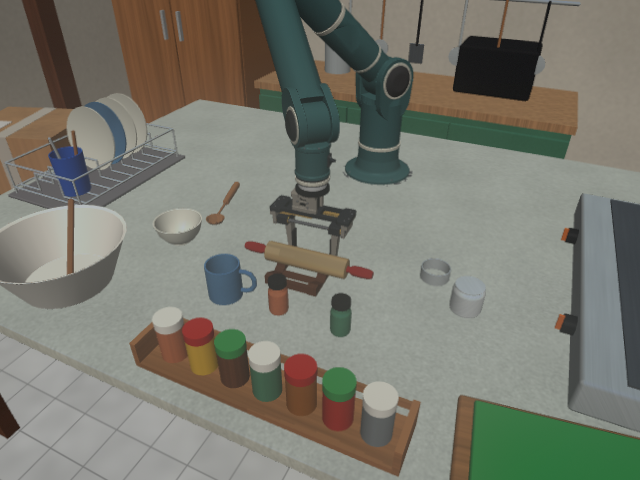

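View pics/top2.png

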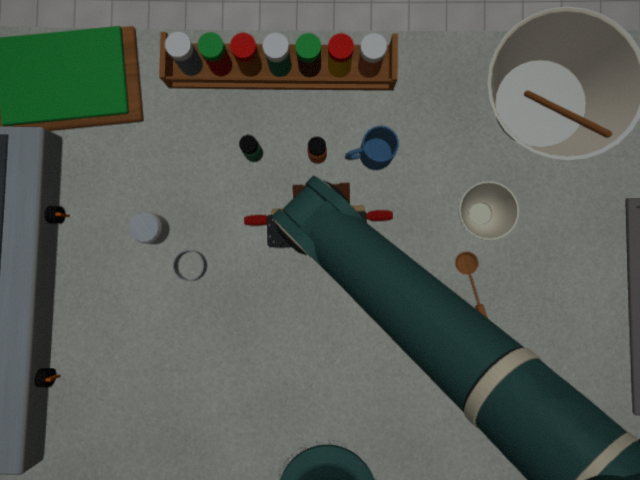

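The pin is near the crest and parallel to the rest, with its handles at (257,220) and (379,215) in the top view. I'll push it over the crest gently, then retreat.

```bash
python3 - <<'E'
from h import *
for x in (-54,-48,-43):
    robot.servo_line(W(x,10,24),feed=20);st()
robot.hold(0.3)
robot.servo_line(W(-75,10,24),feed=80)
robot.servo_line(W(-85,10,130),feed=200);st()
im=shot('scene','scene3');
for n in ('pin','rest','rest_seat'):
    for d in viewer.pinpoint(n,'scene')[:1]: print(n,d['confidence'],toworld(d['at'],'scene').round(1))
shot('top','top3')
E
```

```text
t 9.56 [568.1  29.2  24. ] F [ 0.05  0.58 -1.31] w 0.998
t 10.01 [573.8  29.6  24. ] F [ 0.62 -0.02 -1.19] w 0.999
t 10.41 [578.6  29.8  24. ] F [ 0.63 -0.17  0.1 ] w 1.006
t 11.94 [536.3  27.  129.3] F [-0.24  0.01 -0.26] w 1.000
pin 0.57 [622.9  33.7  28.5]
rest 0.8 [621.   23.7  -2.1]
rest_seat 0.63 [625.8  23.9  31.1]
```

View pics/scene3.png

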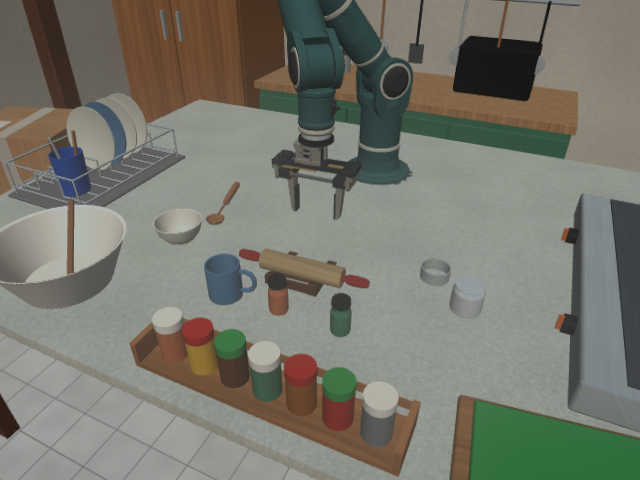

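View pics/top3.png

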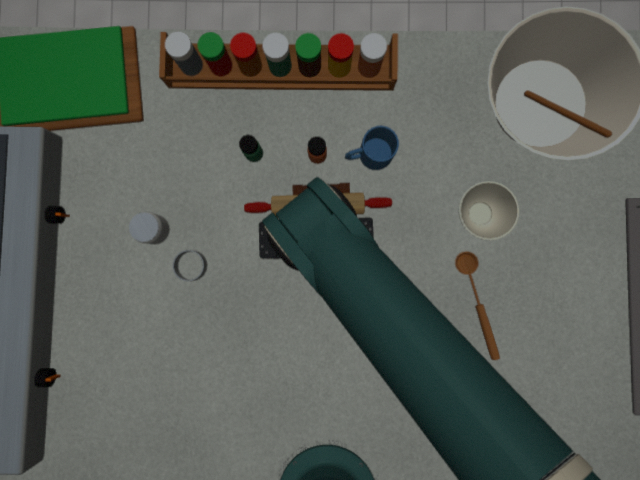

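The pin has dropped into both notches. In the top view its handles run from about (245,208) to (392,202). Next I'll measure the endways offset.

```bash
cat >> h.py <<'E'
def ends(name):
    hsv=cv2.cvtColor(cv2.imread(f'pics/{name}.png'),cv2.COLOR_BGR2HSV).astype(int)
    m=np.zeros(hsv.shape[:2],bool);m[194:216,236:402]=1
    m&=((hsv[...,0]<6)|(hsv[...,0]>172))&(hsv[...,1]>170)&(hsv[...,2]>55)
    ys,xs=np.nonzero(m);P=np.array([ray((x,y),'top',31.) for x,y in zip(xs,ys)])-O
    a=P@ex;b=P@ey
    L=b>0
    print('rest-frame y ends',b.min().round(1),b.max().round(1),'len',np.ptp(b).round(1),'mid',((b.min()+b.max())/2).round(1),'x +y end %.1f -y end %.1f'%(a[L].mean(),a[~L].mean()))
E
python3 - <<'E'
from h import *
ends('top3')
E
```

```text
rest-frame y ends -151.2 166.6 len 317.8 mid 7.7 x +y end -0.7 -y end -0.3
```

```bash
python3 - <<'E'
from h import *
grip(0.0,10)
robot.movep(W(-1,212,130),rot(1));st()
robot.servo_line(W(-1,212,20),feed=150);st()
robot.servo_line(W(-1,190,20),feed=60);st()
robot.servo_line(W(-1,181,20),feed=25);st()
shot('top','top4');shot('scene','scene4');ends('top4')
E
```

```text
t 14.42 [610.  232.  129.6] F [ 0.24 -0.43  0.66] w 0.009
t 15.30 [610.5 234.1  20.9] F [ 0.1  -0.79  0.4 ] w 0.004
t 15.82 [611.3 211.1  20.2] F [ 0.14  1.41 -0.02] w 0.006
t 16.32 [611.5 202.5  20. ] F [-0.76  0.83 -0.18] w 0.005
rest-frame y ends -153.2 -96.8 len 56.4 mid -125.0 x +y end nan -y end -0.4h.py:28: RuntimeWarning: Mean of empty slice.
  print('rest-frame y ends',b.min().round(1),b.max().round(1),'len',np.ptp(b).round(1),'mid',((b.min()+b.max())/2).round(1),'x +y end %.1f -y end %.1f'%(a[L].mean(),a[~L].mean()))
  ret = ret.dtype.type(ret / rcount)
```

View pics/scene4.png

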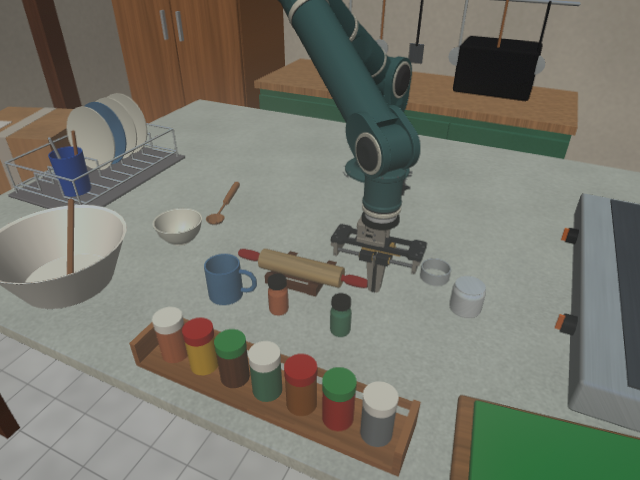

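View pics/top4.png

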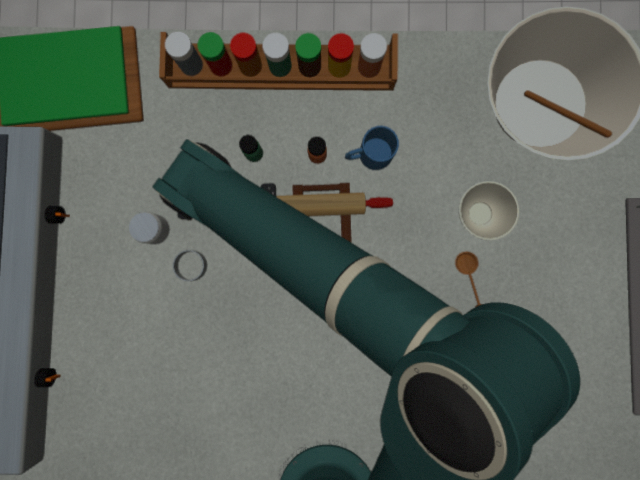

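The pin has moved about 2 mm, and by its −y end about 5–6 mm remain. I'll advance with a sub-pixel check of that end.

```bash
cat >> h.py <<'E'
def prof(name,lo,hi,ax=0.,z=31.):
    "edge of red along pin axis: sub-pixel half level of saturation, rest-frame y in [lo,hi]"
    S=cv2.GaussianBlur(cv2.cvtColor(cv2.imread(f'pics/{name}.png'),cv2.COLOR_BGR2HSV)[...,1].astype(np.float32),(3,3),0)
    ys=np.arange(lo,hi,.25);px=np.array([[proj(W(ax+dx,y,z),'top') for y in ys] for dx in (-4,-2,0,2,4)],np.float32)
    v=cv2.remap(S,px[...,0],px[...,1],cv2.INTER_LINEAR).mean(0)
    h=(v.max()+v.min())/2;i=np.nonzero(np.diff(np.sign(v-h)))[0];return ys[i]
E
python3 - <<'E'
from h import *
print('before +y',prof('top3',140,185),'-y',prof('top3',-185,-140),'now',prof('top4',-185,-140))
robot.servo_line(W(-1,177,20),feed=20);st()
shot('top','top5');print(prof('top5',-185,-140))
E
```

```text
before +y [168.5] -y [-152.] now [-154.]
t 16.77 [611.8 198.5  20. ] F [-0.38  0.4   0.5 ] w 0.007
[-158.]
```

```bash
python3 - <<'E'
from h import *
robot.servo_line(W(-1,174.8,20),feed=20);st()
robot.hold(0.2)
robot.servo_line(W(-1,200,20),feed=80)
robot.servo_line(W(-1,215,130),feed=200)
robot.movep(np.array([430,330,230.]),rot(1));st()
shot('top','top6');shot('scene','scene6');print(prof('top6',140,185),prof('top6',-185,-140)); ends('top6')
# bearer mid y from slope part, sampled lines on front slope & outer flanks
S=cv2.cvtColor(cv2.imread('pics/top6.png'),cv2.COLOR_BGR2HSV)[...,1].astype(np.float32)
for x,z in ((-80,1.8),(-70,3.6),(-60,5.3),(-50,7.1),(-40,9)):
    ys=np.arange(-80,80,.25);px=np.array([proj(W(x,y,z),'top') for y in ys],np.float32)[None]
    v=cv2.remap(S,px[...,0],px[...,1],cv2.INTER_LINEAR)[0];h=(v.max()+v.min())/2
    print(x,ys[np.nonzero(np.diff(np.sign(v-h)))[0]])
for n in ('pin','rest','rest_seat'):
    for c in ('top','scene'):
        for d in viewer.pinpoint(n,c)[:1]: print(c,n,d['confidence'],toworld(d['at'],c).round(1))
E
```

```text
t 17.08 [611.9 196.3  20. ] F [ 0.11 -0.36  0.4 ] w 0.008
t 19.36 [431.6 328.6 229. ] F [ 0.24 -0.47 -0.29] w 0.007
[160.25] [-160.]
rest-frame y ends -157.8 159.9 len 317.7 mid 1.0 x +y end -0.8 -y end -0.5
-80 [-61.5 -42.5  42.5  61. ]Traceback (most recent call last):
  File "<stdin>", line 11, in <module>
  File "h.py", line 8, in proj
    i=viewer.camera_info(cam); c=np.array(i['R'])@np.array(X,float)+np.array(i['t']); s=c[:2]/c[2]; s=s*(1+i['k1']*(s@s)); return (np.array(i['camera_matrix'])@np.r_[s,1])[:2]
ValueError: time passes only in moves, steps and waits
```

View pics/top6.png

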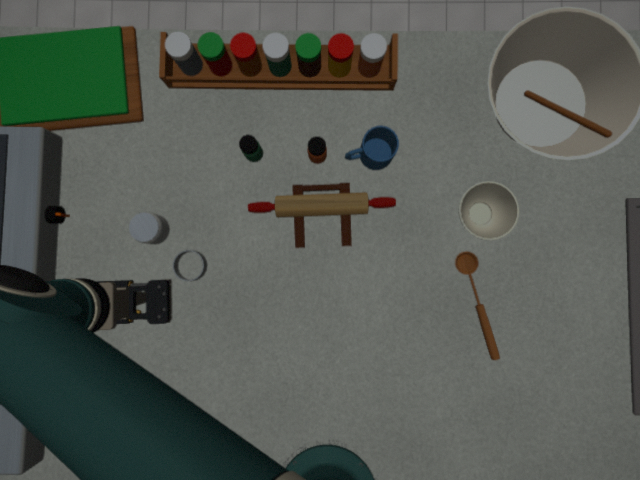

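View pics/scene6.png

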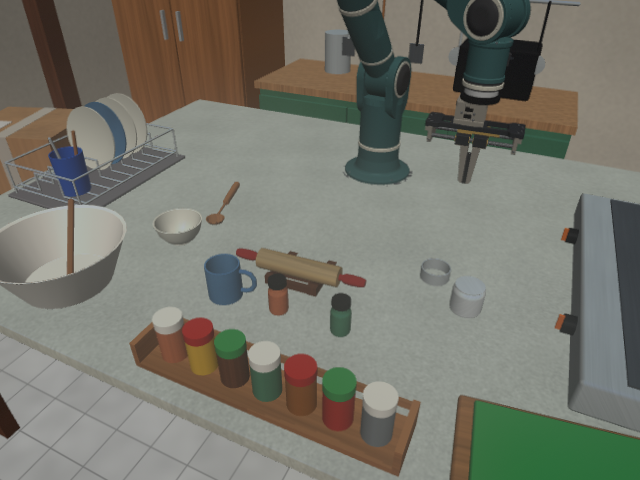

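The pin's ends are at −160.0 and +160.25 mm along the rest, and the bearers are symmetric to within 0.25 mm. The script then failed on too many camera_info calls, so I'll do one last check that the other things are where they were, then hand in.

```bash
python3 - <<'E'
from h import *
viewer.read_camera('top')
a=cv2.imread('pics/top0.png').astype(int);b=cv2.imread('pics/top6.png').astype(int)
d=abs(a-b).max(2)>25
for n,(x,y,w) in dict(green=(251,148,16),red=(317,150,14),mug=(375,147,27),tin=(146,228,22),cutter=(190,265,20),bowl=(489,210,34),spoon=(478,305,60)).items():
    print(n,d[y-w:y+w,x-w:x+w].sum())
for n in ('pin','rest_seat'):
    for e in viewer.pinpoint(n,'top')[:1]: print(n,e['confidence'],toworld(e['at'],'top').round(1))
st(); robot.job_done()
E
```

```text
green 0
red 0
mug 0
tin 0
cutter 11
bowl 0
spoon 0
pin 0.73 [484.8 310.8  -4.2]
t 19.61 [430.9 329.2 229.2] F [ 0.73  0.45 -0.12] w 0.006
the job is handed in; nothing more can be done
```

The rolling pin lies in the V notches of both bearers, centred on the rest. The job was handed in at about 19.6 s of the 48 s allowed.

I pushed the pin with both open fingers along the counter, up the slopes and over the crest, with forces of about 2 N or less. Once it was seated, I shut the fingers and nudged its +y handle end about 8 mm towards −y. The pin was never gripped or lifted, and the arm is clear of everything.

**Checks that passed:**
- **Centring:** in the top picture the pin's ends are at −160.0 and +160.25 mm along the rest, so it is within about 0.2 mm of centre. A cruder colour-mask check put it at +1.0 mm.
- **Seating:** the axis measures within about 1 mm of the notch line, and the pin is parallel to the rest.
- **Other things:** six of the seven show no change between the first and last top pictures.

**Checks that failed or disagreed:**
- **Cutter:** 11 pixels differ near it. I think that is the gripper's edge or shadow, since the arm never came near the cutter, but I did not confirm it.
- **Last detector look:** the network reported the pin at the cutter's position, a plain false detection, and did not find `rest_seat`. It therefore gave no independent confirmation of the final pose.
- **Bearer symmetry:** the script failed partway, so I re-checked the bearers on only one line. They came out symmetric to 0.25 mm there.

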